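Sweep union fittings into the parts tray

TASK

Clear the counter in front of the bayonet socket: gently sweep with the fingertips the two brass union nuts and the brass tailpiece along the counter, through the open side of the low parts tray, until all three stand wholly inside it. Only push them: do not pinch, lift, tip or flick them. Leave the register, the check valve, the stopwatch and the socket undisturbed.

Things in the scene. Friction and masses are not known exactly. Their poses are not given: they have to be found in the camera images.
- nut_a: Brass hexagonal union nut lying flat on the counter: 36 mm across flats, 42 mm across corners, 18 mm tall, 22 mm through hole, about 70 g; slides freely on the counter. Origin: centre of its underside, z up; the x axis goes through the middle of a flat. The two nuts are alike.
- nut_b: Brass hexagonal union nut lying flat on the counter: 36 mm across flats, 42 mm across corners, 18 mm tall, 22 mm through hole, about 70 g; slides freely on the counter. Origin: centre of its underside, z up; the x axis goes through the middle of a flat. The two nuts are alike.
- tailpiece: Short brass tailpiece standing on its flange: round flange 38 mm in diameter and 8 mm thick at the bottom, then a ridged tube about 27 mm in diameter; 34 mm tall in all, about 80 g; slides freely on the counter. Origin: centre of its underside, z up.
- tray: Low three-sided aluminium parts tray fixed to the counter, grey floor liner level with the counter (no sill). Walls 25 mm high, 4 mm thick, on its +x, +y, -y sides; -x side open. Origin: centre of the inner floor; x points from the open side to the back wall (roughly to the robot's left). Inside: x from -65 mm (open edge) to +65 mm (back wall), y from -100 to +100 mm (side walls).
- tray_mouth (a point): Middle of the tray's open edge, at counter height (65 mm from the tray's origin along its -x); axes as the tray's.
- socket: Bystander: round bayonet socket of polished steel fixed to the counter, base 96 mm in diameter and 10 mm thick, collar 76 mm in diameter, 40 mm tall. Origin: centre of its underside.
- register: Bystander: loose white polymer meter register, a drum 76 mm in diameter and 47 mm tall with a small lug 46 mm out on its +x side. Origin: centre of its underside.
- valve: Bystander: loose blue plastic check valve lying on the counter, 90 mm long (its x), 44 mm wide and high. Origin: centre of its underside.
- stopwatch: Bystander: loose chrome stopwatch lying on its back, case 52 mm in diameter and 15 mm thick, crown and bow reaching 46 mm out on its +x side. Origin: centre of its underside.

How it is judged:
At the end, for the whole second after the job is handed in: Both nuts and the tailpiece rest flat and upright on the tray floor, still (under 10 mm/s), each centre at least 20 mm past the open edge (the fitting wholly inside) and between the tray's walls (x of nut_a in the frame of tray between -0.045 and 0.065 m and y of nut_a in the frame of tray between -0.1 and 0.1 m and height (world z) of each of nut_a, nut_b, tailpiece below 0.005 m and angle between each of nut_a, nut_b, tailpiece's own z axis and vertical below 0.15 rad and linear speed of each of nut_a, nut_b, tailpiece below 0.01 m/s and x of nut_b in the frame of tray between -0.045 and 0.065 m and y of nut_b in the frame of tray between -0.1 and 0.1 m and x of tailpiece in the frame of tray between -0.045 and 0.065 m and y of tailpiece in the frame of tray between -0.1 and 0.1 m); the robot touches nothing.
It fails at once if a fitting is lifted or tipped (underside centre more than 10 mm up, or tilted over 0.5 rad) (height (world z) of any of nut_a, nut_b, tailpiece above 0.01 m or angle between any of nut_a, nut_b, tailpiece's own z axis and vertical above 0.5 rad).
It fails at once if a fitting is flicked (faster than 0.5 m/s) (linear speed of any of nut_a, nut_b, tailpiece above 0.5 m/s).
It fails at once if a fitting is squeezed, pinched or rammed by the fingers (over 25 N) (contact force between the fingers and nut_a above 25 N or contact force between the fingers and nut_b above 25 N or contact force between the fingers and tailpiece above 25 N).
It fails at once if the register, check valve or stopwatch is disturbed (moved more than 10 mm) (distance of any of register, valve, stopwatch from where it was at the start of the episode above 0.01 m).
It fails at once if the socket is knocked (over 10 N) (contact force between any of the arm, the fingers and socket above 10 N).
It also fails if it takes over 72 s, if anything falls off the work surface, if the arm or the gripper's body presses on something with over 40 N, if the wrist force passes 120 N, or if a joint passes its speed limit or range.

ROBOT

A 6-joint arm with a two-finger parallel gripper is mounted at the origin on the work surface. World frame = base frame: x ahead of the robot, y to its left, z up, the work surface at z = 0. Lengths are in m, angles in rad, forces in N, time in s.
With the tool pointing down it reaches from about 0.25 to 0.725 m from the base axis. Payload 4 kg.
Tool frame: the origin (TCP) lies midway between the tips of the shut fingers; the grasp point (between the pads) lies 19 mm behind it; z points along the fingers, y is the line along which they close (so a half turn about z gives the same grasp; the last joint's range is limited). The gripper opens to 85 mm and grips with 20 to 120 N. Pads are 22 mm wide; open, the fingers measure 114 mm over their backs; the gripper's body (76 mm by 85 mm) begins 54 mm behind the grasp point. The pads swing forward as they close: fully open they stand 13 mm farther back than shut.
Start: joints at [1.298, 0.241, 0.005, 1.335, 0, 1.571], TCP at [0.135, 0.482, 0.231] pointing down, gripper open.
Joint ranges: [-2.72, 2.72], [-1.05, 1.87], [-1.09, 1.28], [-1.99, 2.15], [-1.42, 1.44], [-3.14, 3.14]. Speed limits (rad/s): [2.79, 2.79, 3.14, 3.14, 3.14, 3.14].

INTERFACE

Orientations are given as a unit quaternion [x, y, z, w].
In Python, from workcell import get_obs, camera, job_done, silhouettes gives the robot as it stands. The module is installed in compiled form; this text tells all that it offers.
- The arm moves only by the tool drive_tool, never from a script. Its argument "increments" is a list of rows, each a list of 3 entries, a list of its own where there are three numbers: the shift along the world's x, y, z in mm, then the turn, a rotation vector about the world's x, y, z in degrees, then the opening, from 0 (shut) to 1 (fully open). A call has 1 to 8 rows; each row shifts and turns the commanded pose from where the row before left it; what a row does not reach is not made up. A row lasts 1/12 s, in which the tool goes at most 41.7 mm and 7.16 degrees, less where a joint would pass 70% of its speed; a pose out of reach is approached as far as the arm can. A call is refused whole if a number of a shift passes 41.7 or a number of a turn 7.16, either way. A call with a gripper value outside its range is refused whole. The fingers move at their own pace and stop on an object; the grip force is fixed at half the most. Time passes only in rows, so rows that do not move let the fingers close. It gives the time, the measured TCP pose, the force, the opening and the grip force at its end, in the units of the state.
- get_obs(): the state, without advancing time (a new reading comes with each control period).
- camera(name): name is "side" or "top" or "wrist"; returns a dict with "image" (480x640x3 uint8, red, green, blue), "K" (3x3 intrinsics, pixels), "k1" (the pictures are not rectified: a ray, as slopes to the right and down, at radius r is drawn at 1 + k1 r^2 times it, then the intrinsics apply), "view" (4x4, takes a point from world to camera coordinates). Camera axes: x right, y down, z forward; pixel columns grow to the right and rows downward; lengths in m; the calibration is good to about 2 mm. A picture is of the moment at which its call begins. There is no depth.
- job_done(): hands the job in; it is judged then, once.
Trained networks look in a picture, given as the dict that the camera call returned (one of the last four; its "shot" number tells which), for a name from the list of things; names that differ only in an ending like _2 or _b are one class to them, and where a whole thing is asked for, a point or a joint stands for the part that bears it (a point fixed in the world has none). Each returns a list of dicts, best first, with "conf" (0 to 1); they miss things now and then, are a little off and sometimes report something else, mostly with a low value. They report only what shows in the picture. A call takes as long as a camera call.
- silhouettes(query, picture): "region" (480x640 bool, what is visible of it) and "bbox" ([left, top, right, bottom] in pixels, round what is visible of it).
The state is a dict: "clock": time; "joint_pos": joint angles; "joint_vel": joint speeds; "tau": joint torques, N m; "eef_pos": TCP position; "tool_rot": TCP orientation; "ft_force": force on the tool from outside, world axes, zero at the start; "ft_torque": the same for the moment, N m; "grip_width": finger opening in m; "grasp_force": force on a finger pad.
Only numpy, scipy, OpenCV 4.12 (cv2) and the standard library are available. Lean on these libraries where they do the work, as an engineer would, in place of code of your own. Each camera call takes 0.05 s, during which the arm holds its last target. There are 200 camera calls.

## Working session

There is one attempt and no reset: what is moved stays moved. The work goes in short steps, Python scripts to look and compute and a tool call to move; the robot and the scene stay as the last step left them, time stands still between calls to the robot, and variables do not carry over. Pictures are saved under pics/ and viewed, at most 10 in all, crops included, and the job is handed in when it is done.

Besides the shell and the picture viewer there is one more tool, called after ">>>" in YAML: its name, and indented under it one key for each argument. drive_tool: Moves the arm, as the interface text tells. Its arguments: {"type":"object","properties":{"increments":{"type":"array"}},"required":["increments"]}

```bash
mkdir -p pics
cat > h.py <<'E'
import numpy as np, cv2
from workcell import *
def ray(p,u,v):
    K=p["K"];d=np.array([(u-K[0,2])/K[0,0],(v-K[1,2])/K[1,1]]);s=d.copy()
    for _ in range(20): s=d/(1+p["k1"]*(s@s))
    V=np.array(p["view"]);R=V[:3,:3];t=V[:3,3]
    return -R.T@t, R.T@np.array([s[0],s[1],1])
def onz(p,u,v,z):
    c,d=ray(p,u,v);return c+d*(z-c[2])/d[2]
def cen(r):
    m=cv2.moments(r.astype(np.uint8),True);return m["m10"]/m["m00"],m["m01"]/m["m00"]
def save(p,n): cv2.imwrite("pics/"+n,cv2.cvtColor(p["image"],cv2.COLOR_RGB2BGR))
def outline(p,region,z):
    c=max(cv2.findContours(region.astype(np.uint8),cv2.RETR_EXTERNAL,cv2.CHAIN_APPROX_NONE)[0],key=len)[:,0]
    return np.array([onz(p,u,v,z)[:2] for u,v in c])
E
python3 - <<'E'
from h import *
H=dict(nut_a=.012,tailpiece=.012,tray=.0,socket=.02,register=.03,valve=.022,stopwatch=.01)
for n in ["top","side"]:
    p=camera(n);save(p,n+"0.png");c,_=ray(p,0,0);print(n,c.round(3),p["K"][0,0],p["k1"])
    for q,z in H.items():
        for s in silhouettes(q,p)[:3]:
            if s["conf"]<.2: continue
            P=outline(p,s["region"],z)
            print(q,round(s["conf"],2),np.round(s["bbox"]),onz(p,*cen(s["region"]),z).round(4)[:2],P.min(0).round(3),P.max(0).round(3))
print(get_obs()["clock"])
E
```

```text
top [ 0.425 -0.009  1.079] 545.8036543085517 -0.020823553802065915
nut_a 0.5 [336. 255. 359. 273.] [ 0.5297 -0.0918] [ 0.512 -0.11 ] [ 0.548 -0.073]
nut_a 0.46 [352. 206. 372. 224.] [ 0.6324 -0.119 ] [ 0.614 -0.138] [ 0.653 -0.102]
tailpiece 0.8 [288. 311. 303. 331.] [0.4178 0.01  ] [ 0.401 -0.007] [0.435 0.026]
tray 0.75 [135. 199. 222. 312.] [0.5489 0.2427] [0.434 0.153] [0.667 0.335]
socket 0.96 [283. 129. 332. 180.] [ 0.755  -0.0065] [ 0.708 -0.052] [0.804 0.041]
register 0.86 [364. 111. 404. 154.] [ 0.7959 -0.157 ] [ 0.754 -0.196] [ 0.843 -0.119]
valve 0.74 [437. 195. 465. 244.] [ 0.6243 -0.292 ] [ 0.578 -0.32 ] [ 0.671 -0.265]
stopwatch 0.68 [450. 287. 482. 316.] [ 0.4615 -0.3248] [ 0.437 -0.35 ] [ 0.485 -0.299]
stopwatch 0.26 [436. 193. 466. 242.] [ 0.6263 -0.2954] [ 0.579 -0.326] [ 0.674 -0.266]
side [0.212 0.515 0.845] 609.7767409306269 0.029430834757031395
nut_a 0.89 [336. 195. 358. 215.] [ 0.6361 -0.1158] [ 0.614 -0.14 ] [ 0.658 -0.092]
nut_a 0.58 [374. 230. 396. 253.] [ 0.5333 -0.0883] [ 0.512 -0.114] [ 0.556 -0.064]
tailpiece 0.7 [462. 170. 496. 195.] [ 0.4623 -0.3174] [ 0.434 -0.352] [ 0.495 -0.284]
tailpiece 0.56 [396. 297. 425. 328.] [0.4211 0.0104] [ 0.4   -0.016] [0.441 0.035]
tray 0.69 [177. 314. 336. 438.] [0.5511 0.242 ] [0.436 0.142] [0.679 0.325]
socket 0.7 [232. 187. 280. 233.] [7.57e-01 4.00e-04] [ 0.705 -0.053] [0.813 0.052]
valve 0.62 [380. 135. 424. 175.] [ 0.6251 -0.2908] [ 0.576 -0.332] [ 0.679 -0.251]
stopwatch 0.79 [466. 172. 495. 193.] [ 0.4628 -0.3211] [ 0.436 -0.352] [ 0.488 -0.293]
0.8
```

Run:
```python
import cv2
a=cv2.imread("pics/top0.png")[90:350,110:510];cv2.imwrite("pics/top0c.png",cv2.resize(a,None,fx=2,fy=2,interpolation=cv2.INTER_CUBIC))
```

```text
(no output)
```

View pics/top0c.png

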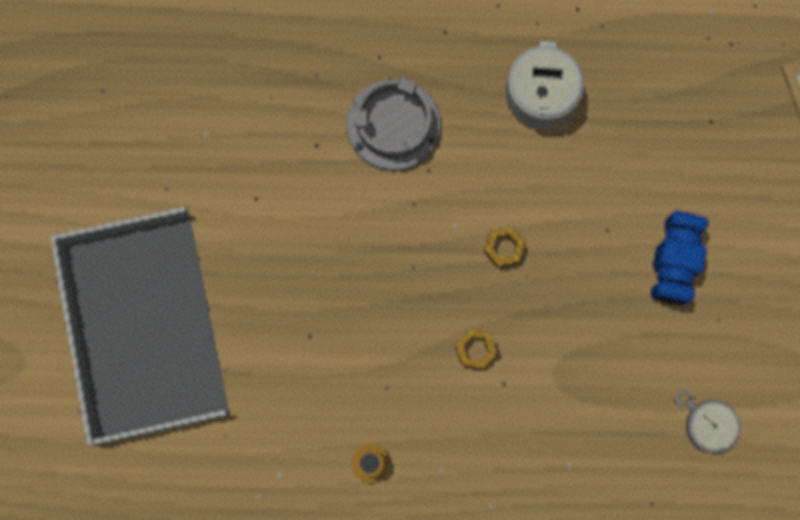

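Run:
```python
from h import *
p=camera("top")
r=silhouettes("tray",p)[0]["region"]
P=outline(p,r,.0).astype(np.float32)
c=max(cv2.findContours(r.astype(np.uint8),cv2.RETR_EXTERNAL,cv2.CHAIN_APPROX_NONE)[0],key=len)
h=cv2.approxPolyDP(cv2.convexHull(c),4,True)[:,0]
for q in h: print(q,onz(p,*q,.0)[:2].round(3),onz(p,*q,.025)[:2].round(3))
print(cv2.minAreaRect(P))
```

```text
[201 194] [0.669 0.205] [0.663 0.2  ]
[223 297] [0.463 0.151] [0.463 0.148]
[153 311] [0.434 0.286] [0.434 0.279]
[136 209] [0.635 0.333] [0.63  0.325]
((0.5507447123527527, 0.24256271123886108), (0.21623535454273224, 0.1429172307252884), 13.353154182434082)
```

The top view shows the grey tray on the left with its open edge running from about (188,215) to (228,413) in the crop. The nuts are at (505,248) and (477,350), and the tailpiece is at (370,463). The bystanders are clear of the sweep lanes. I'll work out the lanes in the tray frame next.

```bash
cat >> h.py <<'E'
from scipy.spatial.transform import Rotation as Ro
th=np.radians(13.6);TX=np.array([-np.sin(th),np.cos(th)]);TY=np.array([-np.cos(th),-np.sin(th)]);TO=np.array([.5495,.241])
def tray(w): d=np.asarray(w)[:2]-TO;return np.array([d@TX,d@TY])
def world(t): return TO+t[0]*TX+t[1]*TY
def plan(w,t):
    w=np.array(w);g=world(t);u=(g-w)/np.linalg.norm(g-w)
    o=get_obs();y=Ro.from_quat(o["tool_rot"]).as_matrix()[:,1]
    per=np.degrees(np.arctan2(u[0],-u[1]));yaw=np.degrees(np.arctan2(y[1],y[0]))
    print("from",tray(w).round(3),"u",u.round(3),"len",round(np.linalg.norm(g-w),3),"start tcp",(w-.055*u).round(3),"end tcp",(g-.026*u).round(3),"turn",round((per-yaw+90)%180-90,1))
E
python3 - <<'E'
from h import *
o=get_obs();print(o["eef_pos"],Ro.from_quat(o["tool_rot"]).as_matrix().round(3),o["grip_width"])
plan((.4195,.010),(.03,-.063))
plan((.634,-.117),(.03,-.01))
plan((.5315,-.090),(.005,.042))
E
```

```text
[0.13469391 0.48153125 0.2313327 ] [[-0.963  0.269 -0.   ]
 [ 0.269  0.963  0.   ]
 [ 0.     0.    -1.   ]] 0.08499469228254297
from [-0.194  0.181] u [0.557 0.831] len 0.331 start tcp [ 0.389 -0.036] end tcp [0.589 0.263] turn 71.8
from [-0.368  0.002] u [-0.206  0.979] len 0.398 start tcp [ 0.645 -0.171] end tcp [0.558 0.247] turn -62.5
from [-0.317  0.095] u [-0.073  0.997] len 0.327 start tcp [ 0.536 -0.145] end tcp [0.509 0.21 ] turn -70.2
```

>>> drive_tool:
  increments:
    - [[16,-32,-6],[0,0,-6.8],0.26]
    - [[16,-32,-6],[0,0,-6.8],0.26]
    - [[16,-32,-6],[0,0,-6.8],0.26]
    - [[16,-32,-6],[0,0,-6.8],0.26]
    - [[16,-32,-6],[0,0,-6.8],0.26]
    - [[16,-32,-6],[0,0,-6.8],0.26]
    - [[16,-32,-6],[0,0,-6.8],0.26]
    - [[16,-32,-6],[0,0,-6.8],0.26]

```text
clock: 1.57
eef_pos: [0.2631, 0.2241, 0.1833]
tool_rot: [0.576, 0.818, 0.001, 0.0]
ft_force: [0.3, 0.2, 0.8]
grip_width: 0.0219
grasp_force: 0.0
```

>>> drive_tool:
  increments:
    - [[16,-32,-6],[0,0,-6.8],0.26]
    - [[16,-32,-6],[0,0,-6.8],0.26]
    - [[16,-32,-6],[0,0,-6.8],0.26]
    - [[16,-32,-6],[0,0,-6.8],0.26]
    - [[16,-32,-6],[0,0,-6.8],0.26]
    - [[16,-32,-6],[0,0,-6.8],0.26]
    - [[16,-32,-6],[0,0,-6.8],0.26]
    - [[16,-32,-6],[0,0,-6.8],0.26]

```text
clock: 2.23
eef_pos: [0.3913, -0.0324, 0.1353]
tool_rot: [0.886, 0.463, 0.0, 0.0]
ft_force: [0.9, 1.0, 0.6]
grip_width: 0.0225
grasp_force: 0.0
```

>>> drive_tool:
  increments:
    - [[-2,-4,-25],[0,0,0],0.26]
    - [[0,0,-30],[0,0,0],0.26]
    - [[0,0,-30],[0,0,0],0.26]
    - [[0,0,-25],[0,0,0],0.26]
    - [[0,0,-15],[0,0,0],0.26]
    - [[0,0,-4],[0,0,0],0.26]
    - [[0,0,0],[0,0,0],0.26]

```text
clock: 2.82
eef_pos: [0.3878, -0.0344, 0.0055]
tool_rot: [0.885, 0.466, -0.001, -0.001]
ft_force: [-0.5, 0.5, -0.0]
grip_width: 0.0224
grasp_force: 0.0
```

Run:
```python
from h import *
p=camera("wrist");a=p["image"]
s=camera("side")
b=cv2.resize(s["image"][230:380,330:530],None,fx=2.5,fy=2.5)
o=get_obs();print(o["eef_pos"].round(4) if hasattr(o["eef_pos"],"round") else o["eef_pos"],o["joint_pos"])
for n,q in(("w",p),("s",s)):
    for r in silhouettes("tailpiece",q)[:2]: print(n,r["conf"],r["bbox"],onz(q,*cen(r["region"]),.012))
c=np.zeros((600,800,3),np.uint8);w=cv2.resize(a,(400,300));c[:300,:400]=w;c[:375//1 if 0 else 225,400:800]=cv2.resize(s["image"][230:380,330:530],(400,225)) if 0 else cv2.resize(b,(400,225))
c[300:,:]=cv2.resize(s["image"][250:350,360:493],(800,300)) 
cv2.imwrite("pics/ws1.png",c[:,:,::-1])
```

```text
[ 0.3896 -0.0345  0.0071] [-8.84026511e-02  2.89578307e-01 -6.09941932e-01  6.69943872e-01
 -1.09913102e-05  2.08327153e+00]
w 0.97 [270.1, 117.6, 364.1, 214.8] [0.42268854 0.01086839 0.012     ]
s 0.65 [393.8, 298.1, 422.8, 327.7] [0.42141476 0.01130027 0.012     ]
```

View pics/ws1.png

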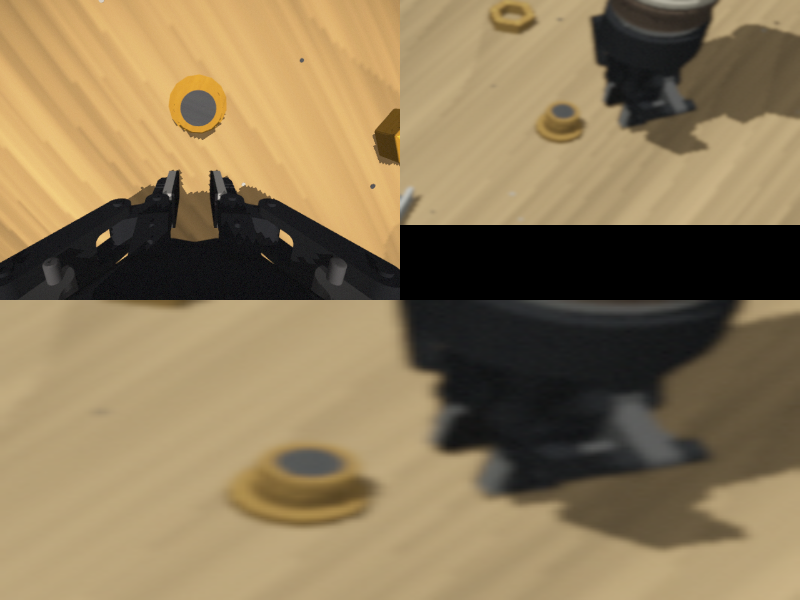

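The wrist view shows the tailpiece straight ahead, at (197,105) in the composite, centred between the fingertips at (170–225,180). I'll lower the tips in small steps and check for contact with the counter.

>>> drive_tool:
  increments:
    - [[0,0,-2],[0,0,0],0.26]
    - [[0,0,-2],[0,0,0],0.26]
    - [[0,0,0],[0,0,0],0.26]

```text
clock: 3.27
eef_pos: [0.3889, -0.0345, 0.0025]
tool_rot: [0.885, 0.466, 0.0, 0.0]
ft_force: [0.7, 0.3, 0.4]
grip_width: 0.0226
grasp_force: 0.0
```

>>> drive_tool:
  increments:
    - [[0,0,-1],[0,0,0],0.26]
    - [[0,0,0],[0,0,0],0.26]

```text
clock: 3.43
eef_pos: [0.3886, -0.0345, 0.0013]
tool_rot: [0.885, 0.466, -0.0, -0.0]
ft_force: [-1.0, -0.0, 0.3]
grip_width: 0.0224
grasp_force: 0.0
```

>>> drive_tool:
  increments:
    - [[5.6,8.3,0],[0,0,0],0.26]
    - [[4.5,6.6,0],[0,0,0],0.26]
    - [[2.2,3.3,0],[0,0,0],0.26]
    - [[2.2,3.3,0],[0,0,0],0.26]
    - [[2.2,3.3,0],[0,0,0],0.26]
    - [[2.2,3.3,0],[0,0,0],0.26]
    - [[2.8,4.2,0],[0,0,0],0.26]
    - [[2.8,4.2,0],[0,0,0],0.26]

```text
clock: 4.1
eef_pos: [0.4132, 0.0023, 0.0012]
tool_rot: [0.885, 0.466, -0.0, -0.0]
ft_force: [-0.6, 0.2, -0.9]
grip_width: 0.0223
grasp_force: 0.3
```

```bash
cat >> h.py <<'E'
def look(q,cams=("top",),z=.012):
    for n in cams:
        p=camera(n)
        for r in silhouettes(q,p)[:3]:
            if r["conf"]>.15: w=onz(p,*cen(r["region"]),z);print(n,q,round(r["conf"],2),np.round(r["bbox"]),w[:2].round(4),"tray",tray(w).round(4))
    return p
def rel(q):
    o=get_obs();R=Ro.from_quat(o["tool_rot"]).as_matrix();e=np.array(o["eef_pos"]);p=camera("wrist")
    for r in silhouettes(q,p)[:2]:
        w=onz(p,*cen(r["region"]),.01);print("wrist",q,round(r["conf"],2),np.round(r["bbox"]),w[:2].round(4),"tray",tray(w).round(4),"in tool",(R.T@(w-e)).round(4))
E
python3 -c "
from h import *
rel('tailpiece');look('tailpiece')"
```

```text
wrist tailpiece 0.76 [268. 190. 358. 297.] [0.4287 0.0228] tray [-0.1837  0.1687] in tool [ 0.0257  0.0012 -0.0088]
```

>>> drive_tool:
  increments:
    - [[4,6,0],[0,0,0],0.26]
    - [[6,9,0],[0,0,0],0.26]
    - [[6.7,10,0],[0,0,0],0.26]
    - [[6.7,10,0],[0,0,0],0.26]
    - [[6.7,10,0],[0,0,0],0.26]
    - [[6.7,10,0],[0,0,0],0.26]
    - [[6.7,10,0],[0,0,0],0.26]
    - [[5,7.5,0],[0,0,0],0.26]

```text
clock: 4.97
eef_pos: [0.4628, 0.0761, 0.0013]
tool_rot: [0.884, 0.467, 0.0, 0.0]
ft_force: [-0.4, 0.3, -0.1]
grip_width: 0.0223
grasp_force: 0.3
```

```bash
python3 -c "
from h import *
rel('tailpiece');p=look('tailpiece')
t=silhouettes('tray',p)[0];print(t['conf'],np.round(t['bbox']),onz(p,*cen(t['region']),0))"
```

```text
wrist tailpiece 0.93 [267. 190. 356. 297.] [0.4784 0.0966] tray [-0.1236  0.103 ] in tool [ 0.0258  0.0013 -0.0087]
top tailpiece 0.21 [132. 193. 217. 312.] [0.5585 0.2509] tray [ 0.0075 -0.0111]
0.75 [136. 198. 216. 312.] [0.55992067 0.25478254 0.        ]
```

>>> drive_tool:
  increments:
    - [[5.6,8.3,0],[0,0,0],0.26]
    - [[7.8,11.6,0],[0,0,0],0.26]
    - [[7.8,11.6,0],[0,0,0],0.26]
    - [[7.8,11.6,0],[0,0,0],0.26]
    - [[7.8,11.6,0],[0,0,0],0.26]
    - [[7.8,11.6,0],[0,0,0],0.26]
    - [[7.8,11.6,0],[0,0,0],0.26]
    - [[7.8,11.6,0],[0,0,0],0.26]

```text
clock: 5.88
eef_pos: [0.5221, 0.1644, 0.0012]
tool_rot: [0.885, 0.466, -0.0, -0.0]
ft_force: [0.1, -1.3, -0.9]
grip_width: 0.0222
grasp_force: 0.4
```

>>> drive_tool:
  increments:
    - [[7.8,11.6,0],[0,0,0],0.26]
    - [[7.8,11.6,0],[0,0,0],0.26]
    - [[7.8,11.6,0],[0,0,0],0.26]
    - [[7.8,11.6,0],[0,0,0],0.26]
    - [[6.7,10,0],[0,0,0],0.26]
    - [[5,7.5,0],[0,0,0],0.26]
    - [[3.4,5,0],[0,0,0],0.26]
    - [[1.7,2.5,0],[0,0,0],0.26]

```text
clock: 6.55
eef_pos: [0.5702, 0.2359, 0.0012]
tool_rot: [0.885, 0.466, -0.0, 0.0]
ft_force: [-1.1, -1.0, -0.4]
grip_width: 0.0221
grasp_force: 0.4
```

```bash
python3 -c "
from h import *
rel('tailpiece');look('nut_a',('top','side'));
p=camera('wrist');save(p,'w2.png')
plan((.634,-.117),(.03,-.01));print(get_obs()['eef_pos'])"
```

```text
wrist tailpiece 0.71 [267. 194. 356. 299.] [0.5856 0.2563] tray [ 0.0064 -0.0387] in tool [ 0.0255  0.0012 -0.0088]
top nut_a 0.65 [350. 203. 371. 225.] [ 0.6338 -0.1193] tray [-0.37    0.0028]
top nut_a 0.62 [338. 255. 359. 272.] [ 0.5303 -0.091 ] tray [-0.3182  0.0967]
side nut_a 0.72 [376. 231. 397. 251.] [ 0.533  -0.0878] tray [-0.3157  0.0934]
side nut_a 0.54 [337. 194. 356. 216.] [ 0.6355 -0.115 ] tray [-3.663e-01  1.000e-04]
from [-0.368  0.002] u [-0.206  0.979] len 0.398 start tcp [ 0.645 -0.171] end tcp [0.558 0.247] turn 46.3
[0.56968439 0.23498929 0.00134495]
```

View pics/w2.png

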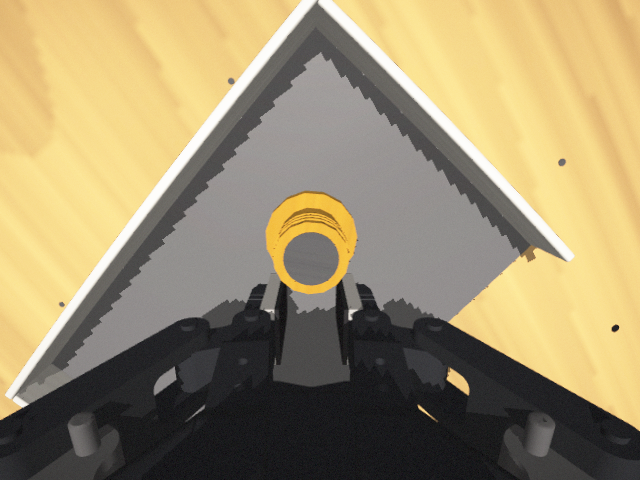

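The tailpiece at (311,245) is inside the tray, still nested against the tips and heading for the far corner at (320,40). I'll push it about 26 mm further, back straight off and lift.

>>> drive_tool:
  increments:
    - [[2.5,3.7,0],[0,0,0],0.26]
    - [[4,6,0],[0,0,0],0.26]
    - [[4,6,0],[0,0,0],0.26]
    - [[2.5,3.7,0],[0,0,0],0.26]
    - [[1.5,2.2,0],[0,0,0],0.26]
    - [[0,0,0],[0,0,0],0.26]
    - [[-5.6,-8.3,0],[0,0,0],0.26]
    - [[-11,-16,0],[0,0,0],0.26]

```text
clock: 7.57
eef_pos: [0.5691, 0.2344, 0.0014]
tool_rot: [0.884, 0.467, 0.001, -0.0]
ft_force: [1.2, -0.2, 0.1]
grip_width: 0.0223
grasp_force: 0.0
```

>>> drive_tool:
  increments:
    - [[-5,-8,20],[0,0,0],0.26]
    - [[0,-8,30],[0,0,5.8],0.26]
    - [[4,-34,10],[0,0,5.8],0.26]
    - [[8,-36,0],[0,0,5.8],0.26]
    - [[8,-38,0],[0,0,5.8],0.26]
    - [[8,-38,0],[0,0,5.8],0.26]
    - [[8,-38,0],[0,0,5.8],0.26]
    - [[8,-38,0],[0,0,5.8],0.26]

```text
clock: 8.23
eef_pos: [0.607, -0.007, 0.0616]
tool_rot: [0.666, 0.746, 0.0, 0.0]
ft_force: [0.1, 0.5, -1.1]
grip_width: 0.0223
grasp_force: 0.0
```

```bash
python3 -c "
from h import *
o=get_obs();print(o['eef_pos'])
look('tailpiece',('top','side'))
plan((.6343,-.1175),(.03,-.01))"
```

```text
[ 0.60700363 -0.0069779   0.06160591]
top tailpiece 0.58 [153. 217. 171. 239.] [0.596  0.2788] tray [ 0.0259 -0.0541]
side tailpiece 0.93 [199. 359. 228. 390.] [0.6001 0.2797] tray [ 0.0258 -0.0583]
from [-0.368  0.002] u [-0.206  0.979] len 0.399 start tcp [ 0.646 -0.171] end tcp [0.558 0.247] turn 5.9
```

>>> drive_tool:
  increments:
    - [[8,-34,0],[0,0,1.2],0.26]
    - [[8,-34,0],[0,0,1.2],0.26]
    - [[8,-34,0],[0,0,1.2],0.26]
    - [[8,-34,0],[0,0,1.2],0.26]
    - [[8,-33,0],[0,0,1.1],0.26]
    - [[0,0,-20],[0,0,0],0.26]
    - [[0,0,-20],[0,0,0],0.26]
    - [[0,0,-14],[0,0,0],0.26]

```text
clock: 9.1
eef_pos: [0.6464, -0.173, 0.0056]
tool_rot: [0.629, 0.778, -0.0, -0.001]
ft_force: [-0.2, -0.2, -0.1]
grip_width: 0.0224
grasp_force: 0.0
```

```bash
python3 -c "
from h import *
print(get_obs()['eef_pos'])
rel('nut_a')"
```

```text
[ 0.64635242 -0.17303019  0.00561347]
wrist nut_a 0.68 [268. 117. 361. 220.] [ 0.6372 -0.1192] tray [-0.3707 -0.0006] in tool [ 0.0546  0.0023 -0.0043]
wrist nut_a 0.67 [  5.   1. 129.  99.] [ 0.534  -0.0925] tray [-0.3205  0.0935] in tool [ 0.1023 -0.0931 -0.0041]
```

>>> drive_tool:
  increments:
    - [[0,0,-4.3],[0,0,0],0.26]
    - [[-2.2,9.8,0],[0,0,0],0.26]
    - [[-1.7,7.8,0],[0,0,0],0.26]
    - [[-0.9,3.9,0],[0,0,0],0.26]
    - [[-0.9,3.9,0],[0,0,0],0.26]
    - [[-0.9,3.9,0],[0,0,0],0.26]
    - [[-0.9,3.9,0],[0,0,0],0.26]
    - [[-1.3,5.9,0],[0,0,0],0.26]

```text
clock: 9.87
eef_pos: [0.6385, -0.1354, 0.0036]
tool_rot: [0.629, 0.777, 0.0, 0.001]
ft_force: [0.3, 0.3, 0.4]
grip_width: 0.0223
grasp_force: 0.5
```

>>> drive_tool:
  increments:
    - [[-1.7,7.8,0],[0,0,0],0.26]
    - [[-2.2,9.8,0],[0,0,0],0.26]
    - [[-2.6,11.7,0],[0,0,0],0.26]
    - [[-2.6,11.7,0],[0,0,0],0.26]
    - [[-2.6,11.7,0],[0,0,0],0.26]
    - [[-2.6,11.7,0],[0,0,0],0.26]
    - [[-2.6,11.7,0],[0,0,0],0.26]
    - [[-2.6,11.7,0],[0,0,0],0.26]

```text
clock: 10.53
eef_pos: [0.6181, -0.046, 0.003]
tool_rot: [0.629, 0.778, -0.0, -0.0]
ft_force: [-0.3, -1.2, 1.0]
grip_width: 0.0222
grasp_force: 0.6
```

```bash
python3 -c "
from h import *
print(get_obs()['eef_pos'])
rel('nut_a')"
```

```text
[ 0.61812746 -0.04597085  0.00299493]
wrist nut_a 0.91 [ 64. 304. 161. 375.] [ 0.5299 -0.085 ] tray [-0.3123  0.0957] in tool [-0.0197 -0.0944 -0.007 ]
wrist nut_a 0.78 [269. 194. 355. 293.] [ 0.6144 -0.0223] tray [-0.2712 -0.0012] in tool [ 0.024   0.0014 -0.007 ]
```

>>> drive_tool:
  increments:
    - [[-2.2,9.8,0],[0,0,0],0.26]
    - [[-3,13.7,0],[0,0,0],0.26]
    - [[-3,13.7,0],[0,0,0],0.26]
    - [[-3,13.7,0],[0,0,0],0.26]
    - [[-3,13.7,0],[0,0,0],0.26]
    - [[-3,13.7,0],[0,0,0],0.26]
    - [[-3,13.7,0],[0,0,0],0.26]
    - [[-3,13.7,0],[0,0,0],0.26]

```text
clock: 11.3
eef_pos: [0.5949, 0.06, 0.003]
tool_rot: [0.629, 0.778, -0.0, -0.0]
ft_force: [0.0, -0.3, -1.0]
grip_width: 0.0223
grasp_force: 0.1
```

>>> drive_tool:
  increments:
    - [[-3,13.7,0],[0,0,0],0.26]
    - [[-3,13.7,0],[0,0,0],0.26]
    - [[-3,13.7,0],[0,0,0],0.26]
    - [[-3,13.7,0],[0,0,0],0.26]
    - [[-3,13.7,0],[0,0,0],0.26]
    - [[-3,13.7,0],[0,0,0],0.26]
    - [[-2.6,11.7,0],[0,0,0],0.26]
    - [[-2.2,9.8,0],[0,0,0],0.26]

```text
clock: 11.97
eef_pos: [0.5722, 0.1635, 0.003]
tool_rot: [0.629, 0.778, 0.0, -0.0]
ft_force: [0.1, -0.1, 0.3]
grip_width: 0.0222
grasp_force: 0.2
```

```bash
python3 -c "
from h import *
print(get_obs()['eef_pos'])
rel('nut_a');rel('tailpiece')"
```

```text
[0.57217605 0.16353943 0.00299787]
wrist nut_a 0.56 [267. 192. 354. 292.] [0.5685 0.1871] tray [-0.0568 -0.0058] in tool [ 0.0238  0.0013 -0.007 ]
wrist tailpiece 0.7 [396.   0. 528.  86.] [0.6026 0.2768] tray [ 0.0223 -0.06  ] in tool [ 0.1039  0.0536 -0.0069]
wrist tailpiece 0.44 [  0.   4. 607. 293.] [0.5499 0.229 ] tray [-0.0117  0.0024] in tool [ 0.0684 -0.008  -0.0069]
```

>>> drive_tool:
  increments:
    - [[-2.4,9.8,0],[0,0,0],0.26]
    - [[-2.8,11.7,0],[0,0,0],0.26]
    - [[-2.8,11.7,0],[0,0,0],0.26]
    - [[-2.8,11.7,0],[0,0,0],0.26]
    - [[-2.4,9.8,0],[0,0,0],0.26]
    - [[-1.9,7.8,0],[0,0,0],0.26]
    - [[-1.4,5.9,0],[0,0,0],0.26]
    - [[-0.9,3.9,0],[0,0,0],0.26]

```text
clock: 12.83
eef_pos: [0.5548, 0.2354, 0.003]
tool_rot: [0.628, 0.778, 0.0, 0.0]
ft_force: [-0.5, 0.1, -0.0]
grip_width: 0.0221
grasp_force: 0.2
```

>>> drive_tool:
  increments:
    - [[0,0,0],[0,0,0],0.26]
    - [[2,-8,0],[0,0,0],0.26]
    - [[3,-14,0],[0,0,0],0.26]
    - [[3,-14,15],[0,0,0],0.26]
    - [[2,-10,30],[0,0,0],0.26]
    - [[0,-38,10],[0,0,-2],0.26]
    - [[0,-38,0],[0,0,-2],0.26]
    - [[0,-38,0],[0,0,-3],0.26]

```text
clock: 13.5
eef_pos: [0.5661, 0.0714, 0.0595]
tool_rot: [0.676, 0.737, 0.001, 0.001]
ft_force: [-0.8, 1.0, -0.4]
grip_width: 0.0223
grasp_force: 0.0
```

```bash
python3 -c "
from h import *
print(get_obs()['eef_pos'])
look('nut_a',('top','side'));look('tailpiece',('top','side'))
plan((.5315,-.090),(.01,.042))"
```

```text
[0.56606853 0.07137526 0.05951035]
top nut_a 0.8 [157. 245. 179. 264.] [0.5463 0.2608] tray [ 0.02   -0.0016]
top nut_a 0.78 [338. 255. 359. 272.] [ 0.5316 -0.0932] tray [-0.3206  0.096 ]
side nut_a 0.83 [234. 365. 262. 395.] [0.5489 0.2605] tray [ 0.019 -0.004]
side nut_a 0.63 [377. 231. 396. 255.] [ 0.5334 -0.0881] tray [-0.316   0.0931]
top tailpiece 0.89 [152. 217. 170. 237.] [0.5963 0.2786] tray [ 0.0255 -0.0543]
top tailpiece 0.59 [134. 201. 193. 312.] [0.5515 0.2664] tray [ 0.0242 -0.008 ]
side tailpiece 0.82 [199. 356. 227. 387.] [0.6004 0.2794] tray [ 0.0253 -0.0585]
from [-0.317  0.095] u [-0.076  0.997] len 0.332 start tcp [ 0.536 -0.145] end tcp [0.508 0.215] turn -0.8
```

>>> drive_tool:
  increments:
    - [[-5,-36.5,0],[0,0,-0.8],0.26]
    - [[-5,-36.5,0],[0,0,0],0.26]
    - [[-5,-36.5,0],[0,0,0],0.26]
    - [[-5,-36.5,0],[0,0,0],0.26]
    - [[-5,-36.5,0],[0,0,0],0.26]
    - [[-4,-36.5,0],[0,0,0],0.26]
    - [[0,0,-25],[0,0,0],0.26]
    - [[0,0,-25],[0,0,0],0.26]

```text
clock: 14.57
eef_pos: [0.5384, -0.1467, 0.0092]
tool_rot: [0.681, 0.732, 0.001, 0.003]
ft_force: [-0.4, 1.3, -0.5]
grip_width: 0.0216
grasp_force: 0.0
```

```bash
python3 -c "
from h import *
print(get_obs()['eef_pos'])
rel('nut_a')"
```

```text
[ 0.53844434 -0.14665633  0.00919468]
wrist nut_a 0.72 [261. 115. 364. 219.] [ 0.5345 -0.0914] tray [-0.3195  0.0927] in tool [ 0.0554  0.0001 -0.0009]
```

>>> drive_tool:
  increments:
    - [[0,0,-6],[0,0,0],0.26]
    - [[-0.9,10,0],[0,0,0],0.26]
    - [[-0.7,8,0],[0,0,0],0.26]
    - [[-0.4,4,0],[0,0,0],0.26]
    - [[-0.4,4,0],[0,0,0],0.26]
    - [[-0.4,4,0],[0,0,0],0.26]
    - [[-0.4,4,0],[0,0,0],0.26]
    - [[-0.6,6,0],[0,0,0],0.26]

```text
clock: 15.33
eef_pos: [0.5329, -0.1047, 0.0026]
tool_rot: [0.68, 0.733, 0.0, 0.001]
ft_force: [-0.4, -1.0, 1.1]
grip_width: 0.0222
grasp_force: 0.6
```

>>> drive_tool:
  increments:
    - [[-0.7,8,0],[0,0,0],0.26]
    - [[-0.9,10,0],[0,0,0],0.26]
    - [[-1.1,12,0],[0,0,0],0.26]
    - [[-1.1,12,0],[0,0,0],0.26]
    - [[-1.1,12,0],[0,0,0],0.26]
    - [[-1.1,12,0],[0,0,0],0.26]
    - [[-1.1,12,0],[0,0,0],0.26]
    - [[-1.1,12,0],[0,0,0],0.26]

```text
clock: 16.0
eef_pos: [0.5238, -0.0133, 0.002]
tool_rot: [0.68, 0.733, -0.0, -0.0]
ft_force: [0.0, -1.3, 0.7]
grip_width: 0.0223
grasp_force: 0.7
```

```bash
python3 -c "
from h import *
print(get_obs()['eef_pos'])
rel('nut_a')"
```

```text
[ 0.52384162 -0.01325591  0.00197023]
wrist nut_a 0.61 [264. 193. 362. 295.] [0.5226 0.0107] tray [-0.2175  0.0803] in tool [ 0.024   0.0006 -0.008 ]
```

>>> drive_tool:
  increments:
    - [[-0.3,10,0],[0,0,0],0.26]
    - [[-0.5,13.5,0],[0,0,0],0.26]
    - [[-0.5,13.5,0],[0,0,0],0.26]
    - [[-0.5,13.5,0],[0,0,0],0.26]
    - [[-0.5,13.5,0],[0,0,0],0.26]
    - [[-0.5,13.5,0],[0,0,0],0.26]
    - [[-0.5,13.5,0],[0,0,0],0.26]
    - [[-0.7,12,0],[0,0,0],0.26]

```text
clock: 16.77
eef_pos: [0.5199, 0.0892, 0.0018]
tool_rot: [0.68, 0.733, -0.0, -0.0]
ft_force: [0.6, 0.0, 0.9]
grip_width: 0.0222
grasp_force: 0.2
```

```bash
python3 -c "
from h import *
print(get_obs()['eef_pos'])
rel('nut_a');save(camera('wrist'),'w3.png')"
```

```text
[0.51990349 0.08919081 0.00180769]
wrist nut_a 0.64 [265. 193. 360. 294.] [0.5187 0.1134] tray [-0.1168  0.0599] in tool [ 0.0243  0.0006 -0.0082]
```

View pics/w3.png

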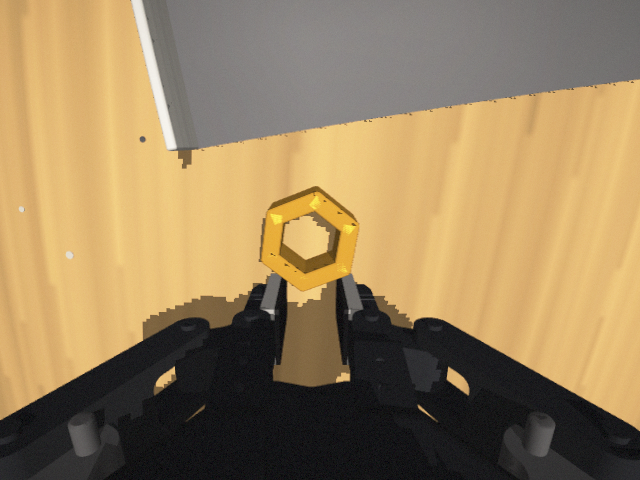

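The nut at (310,238) is nested against the tips. The near wall's end at (175,150) is about 48 mm to its side, so the fingers clear it.

>>> drive_tool:
  increments:
    - [[-1,11,0],[0,0,0],0.26]
    - [[-1.4,13,0],[0,0,0],0.26]
    - [[-1.4,13,0],[0,0,0],0.26]
    - [[-1.4,13,0],[0,0,0],0.26]
    - [[-1.4,13,0],[0,0,0],0.26]
    - [[-1.4,13,0],[0,0,0],0.26]
    - [[-1.4,12,0],[0,0,0],0.26]
    - [[-1.2,9,0],[0,0,0],0.26]

```text
clock: 17.58
eef_pos: [0.5093, 0.1872, 0.002]
tool_rot: [0.68, 0.733, 0.0, -0.0]
ft_force: [-0.3, -0.4, 0.0]
grip_width: 0.0224
grasp_force: 0.2
```

>>> drive_tool:
  increments:
    - [[-1,8,0],[0,0,0],0.26]
    - [[-0.8,6,0],[0,0,0],0.26]
    - [[-0.5,4,0],[0,0,0],0.26]
    - [[-0.3,2,0],[0,0,0],0.26]
    - [[0,0,0],[0,0,0],0.26]
    - [[1,-8,0],[0,0,0],0.26]
    - [[1.5,-14,0],[0,0,0],0.26]
    - [[1.5,-14,15],[0,0,0],0.26]

```text
clock: 18.25
eef_pos: [0.5086, 0.1675, 0.0146]
tool_rot: [0.68, 0.733, -0.003, -0.001]
ft_force: [0.2, -0.3, 0.6]
grip_width: 0.0223
grasp_force: 0.0
```

>>> drive_tool:
  increments:
    - [[0,0,30],[0,0,0],0.26]
    - [[0,-10,35],[0,0,0],0.26]
    - [[0,-35,20],[0,0,0],0.26]
    - [[0,-35,0],[0,0,0],0.26]
    - [[0,-35,0],[0,0,0],0.26]
    - [[0,-35,0],[0,0,0],0.26]
    - [[0,0,0],[0,0,0],0.26]

```text
clock: 18.83
eef_pos: [0.5104, 0.0129, 0.1024]
tool_rot: [0.683, 0.73, -0.001, 0.001]
ft_force: [0.6, -0.1, -0.6]
grip_width: 0.0221
grasp_force: 0.0
```

```bash
python3 -c "
from h import *
print(get_obs()['eef_pos'])
p=look('nut_a',('side','top'));look('tailpiece',('top','side'))
for q in ('register','valve','stopwatch'): look(q)
cv2.imwrite('pics/end.png',cv2.resize(p['image'][90:350,110:510,::-1],None,fx=2,fy=2))"
```

```text
[0.51042535 0.01288461 0.10235708]
side nut_a 0.78 [270. 372. 294. 401.] [0.5044 0.2318] tray [0.0017 0.046 ]
side nut_a 0.74 [235. 369. 261. 398.] [0.5494 0.2619] tray [ 0.0204 -0.0048]
top nut_a 0.77 [157. 243. 180. 265.] [0.5465 0.2602] tray [ 0.0194 -0.0016]
top nut_a 0.49 [171. 267. 196. 287.] [0.5004 0.2311] tray [0.002 0.05 ]
top tailpiece 0.65 [438. 195. 464. 244.] [ 0.6251 -0.295 ] tray [-0.5388  0.0525]
top tailpiece 0.64 [155. 220. 168. 236.] [0.5955 0.2799] tray [ 0.027  -0.0539]
side tailpiece 0.97 [199. 360. 229. 391.] [0.5998 0.2801] tray [ 0.0262 -0.0581]
side tailpiece 0.73 [172. 312. 335. 441.] [0.5442 0.2433] tray [0.0034 0.0046]
top register 0.57 [362. 113. 402. 153.] [ 0.802  -0.1605] tray [-0.4496 -0.151 ]
top valve 0.68 [437. 195. 465. 240.] [ 0.6257 -0.295 ] tray [-0.5389  0.052 ]
top valve 0.25 [134. 197. 225. 313.] [0.5471 0.2377] tray [-0.0026  0.0031]
top stopwatch 0.72 [451. 288. 483. 316.] [ 0.4623 -0.3236] tray [-0.5283  0.2175]
```

View pics/end.png

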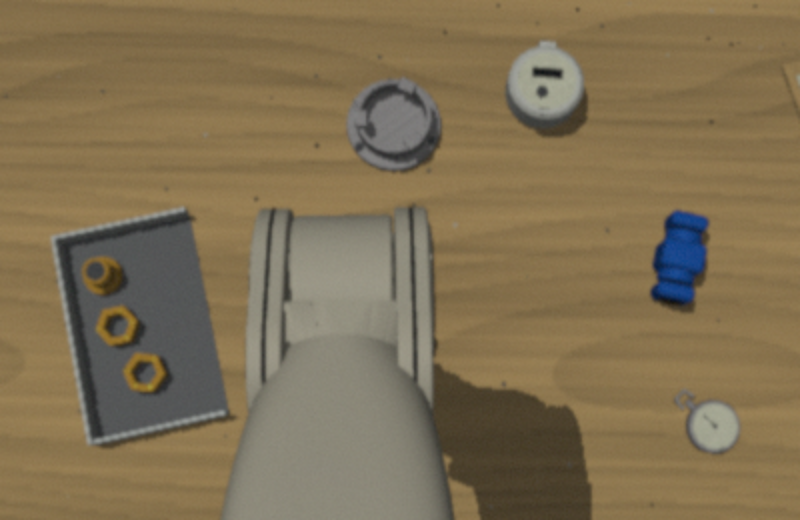

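All three fittings lie well inside the tray, at (102,275), (117,326) and (146,373) in the crop. The bystanders are where they started and the arm is clear.

```bash
python3 -c "
from workcell import *
print(job_done())"
```

```text
the job is handed in; nothing more can be done
None
```

I swept both nuts and the tailpiece into the tray and handed the job in at about 19 s; the last images show all three at least 65 mm past the open edge and the register, valve, stopwatch and socket where they started, but the hand-in returned no verdict.

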